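# Close the return carton and press its seal

## Robot

A 6-joint arm with a two-finger parallel gripper is mounted at the origin on the work surface. World frame = base frame: x ahead of the robot, y to its left, z up, the work surface at z = 0. Lengths are in mm, angles in rad, forces in N, time in s.
With the tool pointing down it reaches from about 275 to 1000 mm from the base axis. Payload 8.4 kg.
Tool frame: the origin (TCP) lies between the finger pads; the fingertips stand 22 mm ahead of it and the grasp point (between the pads) lies 3 mm ahead of it; z points along the fingers, y is the line along which they close (so a half turn about z gives the same grasp; the last joint's range is limited). The gripper opens to 85 mm and grips with 20 to 120 N. Pads are 22 mm wide; open, the fingers measure 114 mm over their backs; the gripper's body (76 mm by 85 mm) begins 54 mm behind the grasp point. The pads swing forward as they close: fully open they stand 13 mm farther back than shut.
Start: joints at [-1.351, 0.353, 1.633, -0, 1.155, -0.002], TCP at [137.489, -609.692, 223.181] pointing down, gripper open.
Joint ranges: [-2.63, 2.63], [-0.92, 2.1], [0.06, 2.66], [-1.3, 4.44], [0, 2.69], [-3.02, 3.02]. Speed limits (rad/s): [2.22, 2.22, 2.79, 3.14, 3.14, 3.14].

## Interface

Orientations are given as [roll, pitch, yaw] about the fixed x, y, z axes, in that order (R = Rz(yaw) Ry(pitch) Rx(roll)).
In Python, from rig import r, grab_frame gives the robot as it stands.
- The arm moves only by the shell command python3 -m inch 'ROWS' [FORCE]. ROWS is JSON, a list of rows, each a list of 7 numbers: the turn, a rotation vector about the tool's x, y, z as a fraction of full scale, then the shift along the tool's x, y, z as a fraction of full scale, then the closure, from 0 (fully open) to 1 (shut). In form: [[rx, ry, rz, dx, dy, dz, fingers], ...]. A call has 1 to 8 rows; each row shifts and turns the commanded pose from where the row before left it, along the tool's axes as they then stand; what a row does not reach is not made up. Full scale, the value 1, is 2.5 cm for a shift and pi rad for a turn. A row lasts 1/12 s, in which the tool goes at most 41.7 mm and 7.16 degrees, less where a joint would pass 70% of its speed; a pose out of reach is approached as far as the arm can. A call with a number of a shift or a turn outside -1 to 1 is refused whole. A call with a gripper value outside its range is refused whole. The fingers move at their own pace and stop on an object; FORCE is the grip in N (left out, the last holds). Time passes only in rows, so rows that do not move let the fingers close. It gives the time, the measured TCP pose, the force, the opening and the grip force at its end, in the units of the state.
- r.sense(): the state, without advancing time (a new reading comes with each control period).
- grab_frame(name): name is "scene" or "top" or "wrist"; returns a dict with "pixels" (400x640x3 uint8, red, green, blue), "z_map" (400x640 float32, mm along the optical axis (not along the pixel's ray), 0 where there is no reading), "vertical_fov" (degrees; the focal length in pixels is half the picture's height over the tangent of half this angle, whatever the lens; pixels are square), "cx", "cy" (the principal point, pixels), "cam_to_world" (4x4, takes a point from camera to world coordinates). Camera axes: x right, y down, z forward; pixel columns grow to the right and rows downward; lengths in mm; the calibration is good to about 2 mm. The wrist camera is an equidistant fisheye: a pixel r from the principal point sees the ray r / f radians off the axis. A picture is of the moment at which its call begins.
- r.sign_off(): hands the job in; it is judged then, once.
The state is a dict: "clock": time; "qpos": joint angles; "qvel": joint speeds; "joint_efforts": joint torques, N m; "eef_pos": TCP position; "tcp_rot": TCP orientation; "contact_force": force on the tool from outside, world axes, zero at the start; "wrist_torque": the same for the moment, N m; "opening": opening from 0.0 (shut) to 1.0 (fully open); "grasp_force": force on a finger pad.
Only numpy, scipy, OpenCV 4.12 (cv2) and the standard library are available. Lean on these libraries where they do the work, as an engineer would, in place of code of your own. Each camera call takes 0.05 s, during which the arm holds its last target. There are 200 camera calls.

## Task

A worn-out washer pump is going back in the carton: fold the plain inner flap down flat first, then the outer flap with the round red seal flat over it. Then take the presser by its blue grip out of its stand and press it lightly on the seal, upright and with its whole foot on the red disc, so that its spring foot goes about halfway in (never bottomed out hard), and finish while still holding it there. Leave the other things on the bench where they are.

Things in the scene. Friction and masses are not known exactly. Their poses are not given: they have to be found in the camera images.
- carton: Open cardboard carton, fixed to the bench, 200 (its x) x 140 (its y) x 100 mm tall; origin: centre of its underside. Short end flaps already tucked in. Two long flaps, hinged along its +y edge (inner, plain) and its -y edge (outer, red seal), hinge lines along its x; each a 3 mm sheet, 196 mm along the hinge, 100 mm from hinge to free edge; closed, they overlap.
- inner_flap (a joint): Angle of the plain inner flap: 0 = closed, lying flat across the top; 1.57 = standing straight up; more = leaning outward (towards the carton's +y). Range 0 to 2.3, starts at 1.6 to 2.1. The stiff hinge stays where it is left; pushing takes about 0.5 N.
- outer_flap (a joint): Angle of the outer flap (with the seal): 0 = closed flat on top of the inner flap; 1.57 = standing up; more = leaning outward (towards the carton's -y). Range 0 to 2.3, starts at 1.6 to 2.1. The stiff hinge stays where it is left; pushing takes about 0.5 N.
- inner_hinge (a point): Middle of the inner flap's hinge line, 101.5 mm above the bench, 70 mm from the carton's centre towards its +y. The closed flap's upper face is 1.5 mm above this.
- outer_hinge (a point): Middle of the outer flap's hinge line, 104.5 mm above the bench, 70 mm from the carton's centre towards its -y. The closed flap's upper face is 1.5 mm above this.
- seal (a point): Centre of the round red seal (44 mm across, white dot in the middle) on the outer face of the outer flap, 70 mm from its hinge. With the flap closed it faces up over the middle of the carton, 106 mm above the bench.
- stand: Weighted presser stand, does not move: dark round foot 90 mm across and 8 mm thick with a grey tube 54 mm across, 68 mm tall, 33 mm bore, in which the presser hangs. Origin at the centre of its underside.
- presser: Seal presser, 122 mm tall, 0.16 kg, upright in the stand, lifts straight out. Origin: centre of the foot's underside (foot out), 13 mm above the bench in the stand; z up the tool. Up from there: rubber foot 24 mm across, 0 to 8 mm; steel barrel 27 mm across, 24 to 58; black flange 44 mm across, 55 to 60, resting on the stand's rim; blue round grip 26 mm across, 60 to 122.
- presser_foot (a joint): How far the presser's spring foot is pushed up into the barrel, in m: 0 = fully out, 0.014 = bottomed out. Spring force is 2 N at the start and grows 0.4 N per mm (about 4.8 N at 7 mm, halfway).
- presser_tip (a point): Centre of the underside of the presser's rubber foot (moves with the foot).
- jar: Bystander, to be left alone: small jam-jar-shaped pot of stain paste, orange cap, 60 mm wide, 55 mm tall. Loose.
- bottle: Bystander, to be left alone: blue detergent bottle with white cap, 64 mm wide, 190 mm tall. Loose.
- tape: Bystander, to be left alone: yellow roll of tape, 90 mm wide, 48 mm tall. Loose.
- dial: Bystander, to be left alone: spare white dryer dial, 56 mm wide, 34 mm tall. Loose.
- brush: Bystander, to be left alone: flat brush with a wooden handle, lying down. Loose.
- tin: Bystander, to be left alone: tin, 66 mm wide, 70 mm tall. Loose.
There are look-alikes about, which are no part of the job. Leave any purple look-alike of the presser alone.

How it is judged (in metres and radians):
On the way, in this order (a step that is already met when the one before it is completed fails the run):
1. the inner flap is folded down flat while the outer flap is still open (value of joint inner_flap below 0.12 rad and value of joint outer_flap above 0.6 rad), for 0.1 s.
2. the outer flap is folded down flat over it (value of joint each of inner_flap, outer_flap below 0.12 rad), for 0.1 s.
At the end, for the whole second after the job is handed in: Both flaps lie flat (under 0.12 rad); the gripper still holds the presser, at rest, upright within 8 degrees, its foot on the seal within 10 mm of the centre (whole foot on the disc), its spring foot pressed in between 2 and 12.5 mm with 1.5 to 12 N on the carton (all of step 2 and horizontal distance between presser_tip and seal below 0.01 m and angle between presser's own z axis and vertical below 0.14 rad and value of joint presser_foot between 0.002 and 0.0125 m and contact force between presser and carton between 1.5 and 12 N and contact force between presser and the fingers above 1 N and linear speed of presser below 0.03 m/s); the arm keeps its last pose, push and grip.
It fails at once if the presser is rammed hard (over 25 N) on the carton (contact force between presser and carton above 25 N).
It fails at once if a bystander is moved over 40 mm or knocked over (distance of any of jar, bottle, tape, dial, brush, tin from where it was at the start of the episode above 0.04 m or angle between any of jar, bottle, tape, dial, tin's own z axis and vertical above 0.6 rad).
It also fails if it takes over 67 s, if anything falls off the work surface, if the arm or the gripper's body presses on something with over 40 N, if the wrist force passes 120 N, or if a joint passes its speed limit or range.

## Working session

There is one attempt and no reset: what is moved stays moved. The work goes in short steps, Python scripts to look and compute and a shell command to move; the robot and the scene stay as the last step left them, time stands still between calls to the robot, and variables do not carry over. Pictures are saved under pics/ and viewed, at most 10 in all, crops included, and the job is handed in when it is done.

```bash
ls; mkdir -p pics; cat > h.py <<'E'
import numpy as np, cv2
from rig import r, grab_frame
def cloud(f):
    z=f["z_map"].astype(float); h,w=z.shape
    fl=h/2/np.tan(np.radians(f["vertical_fov"])/2)
    v,u=np.mgrid[:h,:w]; P=np.stack([(u-f["cx"])/fl*z,(v-f["cy"])/fl*z,z],-1)
    T=np.array(f["cam_to_world"]); W=P@T[:3,:3].T+T[:3,3]; W[z==0]=np.nan
    return W
def save(f,n): cv2.imwrite("pics/"+n,cv2.cvtColor(f["pixels"],cv2.COLOR_RGB2BGR))
E
python3 - <<'E'
from h import *
import pickle
for n in ("scene","top"):
    f=grab_frame(n); save(f,n+"1.png"); np.savez("/tmp/%s1.npz"%n,px=f["pixels"],W=cloud(f)); print(n,f["vertical_fov"],f["cx"],f["cy"],np.round(f["cam_to_world"],3).tolist())
print(r.sense())
E
```

```text
pics
scene 57.27024559807846 316.26755863529263 199.2783423242714 [[-0.833, 0.36, -0.419, 953.61], [0.553, 0.557, -0.62, 530.072], [0.01, -0.749, -0.663, 720.887], [0.0, 0.0, 0.0, 1.0]]
top 47.53186339139649 310.45414877488963 207.0576263959081 [[-0.006, -0.993, 0.114, 404.223], [-1.0, 0.008, 0.018, -75.749], [-0.019, -0.114, -0.993, 1282.834], [0.0, 0.0, 0.0, 1.0]]
{'clock': 0.1, 'qpos': array([-1.35138288e+00,  3.53607660e-01,  1.63405296e+00, -6.31908155e-06,
        1.15517283e+00, -2.41360138e-03]), 'qvel': array([-0.00036057, -0.00081049, -0.00160032, -0.00060799,  0.00115758,
       -0.00035907]), 'joint_efforts': array([ 1.60922729e-03, -6.06359982e+01, -3.42819893e+01, -1.77912528e-05,
        3.92338901e-03, -1.65126323e-05]), 'eef_pos': array([ 137.40468668, -609.2722622 ,  222.52169134]), 'tcp_rot': array([-3.14035185e+00,  2.78314033e-06,  2.21829605e-01]), 'contact_force': array([ 0.07075546, -0.34882736,  0.59073298]), 'wrist_torque': array([-0.00328942,  0.03536416,  0.02890169]), 'grasp_force': 0.0, 'opening': 0.9982242786976044}
```

View pics/scene1.png

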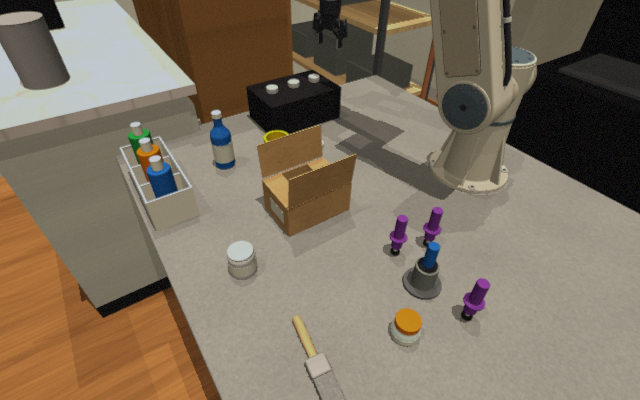

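View pics/top1.png

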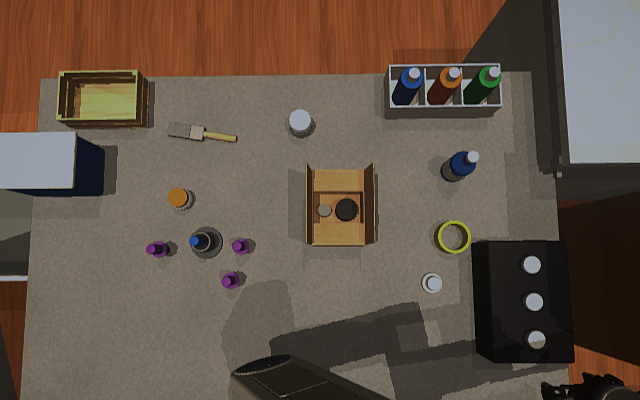

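The scene view shows the carton around (305,190). Its near (+y) flap is plain, so the seal must be on the far (-y) flap. The blue-gripped presser is at (428,262), with purple look-alikes around it. In the top view the carton is at (340,205) and the presser stand at (205,242).

```bash
python3 - <<'E'
from h import *
for n in ("top","scene"):
    d=np.load(f"/tmp/{n}1.npz"); W=d["W"]; px=d["px"].astype(int)
    print(n,"bench z",np.nanmedian(W[250:270,330:360,2]) if n=="top" else np.nanmedian(W[300:310,180:220,2]))
    if n=="top":
        for k,p in dict(carton=(340,205),stand=(205,242)).items(): print(k,W[p[1],p[0]].round())
    hsv=cv2.cvtColor(d["px"],cv2.COLOR_RGB2HSV)
    X,Y,Z=W[...,0],W[...,1],W[...,2]
    c=W[205,340] if n=="top" else None
    # carton area
    m=(X>280)&(X<560)&(Y>-280)&(Y<40)&(Z>112)&(Z<215)
    pts=W[m]; print("high pts",len(pts),pts.min(0).round(),pts.max(0).round())
    # split in two flaps
    _,lab,cc=cv2.kmeans(pts[:,1:2].astype(np.float32),2,None,(3,50,.1),5,cv2.KMEANS_PP_CENTERS)
    for i in (0,1):
        q=pts[lab[:,0]==i]
        for _ in range(4):
            cen=q.mean(0); u,s,v=np.linalg.svd(q-cen,full_matrices=False); dd=abs((q-cen)@v[2]); q=q[dd<max(2*dd.mean(),3)]
        nn=v[2]*np.sign(v[2][1]); print(" flap",len(q),cen.round(1),"normal",nn.round(3),"rms",dd.mean().round(2),"lo",q.min(0).round(),"hi",q.max(0).round())
        t=q[q[:,2]>q[:,2].max()-12]; print("  top edge line fit yaw",np.degrees(np.polyfit(t[:,0],t[:,1],1)[0]).round(2) if len(t)>5 else None,t.mean(0).round(1),np.percentile(t[:,0],[1,99]).round(1))
    # blue grip
    b=(hsv[...,0]>100)&(hsv[...,0]<125)&(hsv[...,1]>150)&(Z>75)&(Z<160)&(Y>100)
    if b.sum(): q=W[b]; print("blue",b.sum(),np.median(q,0).round(1),q.min(0).round(1),q.max(0).round(1)); t=q[q[:,2]>128]; print(" top",len(t),t.mean(0).round(1), t.min(0).round(1),t.max(0).round(1))
E
```

```text
top bench z -0.8582890373675127
carton [ 551. -133.   52.]
stand [452. 229.  74.]
high pts 733 [ 441. -209.  112.] [560. -44. 207.]
 flap 463 [ 500.7 -201.1  164.2] normal [0.006 0.991 0.131] rms 0.48 lo [ 441. -208.  112.] hi [ 559. -194.  207.]
  top edge line fit yaw -0.38 [ 500.9 -206.2  201. ] [443.7 558.5]
 flap 269 [500.8 -49.5 163.7] normal [ 0.006  0.993 -0.114] rms 0.33 lo [442. -56. 112.] hi [560. -44. 204.]
  top edge line fit yaw -0.46 [501.9 -45.2 198.9] [444.  556.3]
blue 277 [587.  552.9 133.5] [441.8 230.4  75.3] [722.9 720.2 157.9]
 top 199 [558.7 467.  139.7] [441.8 230.4 128.1] [721.8 720.2 157.9]
scene bench z -0.016234444108476964
high pts 2068 [ 442. -211.  112.] [560. -43. 207.]
 flap 1051 [ 503.2 -202.2  160.1] normal [0.007 0.992 0.123] rms 1.04 lo [ 442. -211.  112.] hi [ 560. -193.  206.]
  top edge line fit yaw -0.62 [ 503.5 -207.2  199.6] [446.7 558.6]
 flap 951 [504.  -49.2 159.2] normal [ 0.007  0.994 -0.106] rms 0.72 lo [444. -56. 112.] hi [560. -43. 202.]
  top edge line fit yaw -0.38 [504.6 -45.3 196.7] [445.6 559.6]
blue 304 [463.8 244.2 117.3] [-524.1  116.4   76. ] [469.8 254.9 152.5]
 top 111 [362.1 235.4 135.2] [-523.   116.4  128. ] [469.8 253.8 152.5]
```

```bash
python3 - <<'E'
from h import *
for n in ("top","scene"):
    d=np.load(f"/tmp/{n}1.npz"); W=d["W"]; hsv=cv2.cvtColor(d["px"],cv2.COLOR_RGB2HSV)
    X,Y,Z=W[...,0],W[...,1],W[...,2]
    for nm,lo,hi in (("outer",-225,-180),("inner",-70,-30)):
        m=(X>350)&(X<750)&(Y>lo)&(Y<hi)&(Z>120)&(Z<215); q=W[m]; print(n,nm,len(q),np.percentile(q[:,0],[.5,99.5]).round(1), "yaw(deg)",np.degrees(np.linalg.lstsq(np.c_[q[:,0],q[:,2],np.ones(len(q))],q[:,1],rcond=None)[0][0]).round(2), [ (np.linalg.lstsq(np.c_[q[:,0]-542,q[:,2]-103,np.ones(len(q))],q[:,1],rcond=None)[0][1:]).round(3).tolist()], "zmax",q[:,2].max().round(1))
    # neighbourhood of the stand
    reg=(abs(X-455)<70)&(abs(Y-235)<70)
    b=reg&(hsv[...,0]>100)&(hsv[...,0]<125)&(hsv[...,1]>150)&(Z>78)&(Z<145)
    q=W[b]
    from scipy.optimize import least_squares
    s=least_squares(lambda p:np.hypot(q[:,0]-p[0],q[:,1]-p[1])-13 if n=="scene" else np.maximum(np.hypot(q[:,0]-p[0],q[:,1]-p[1])-13,0),q[:,:2].mean(0),loss="soft_l1")
    print(" grip",b.sum(),q.mean(0).round(1),"zmax",np.percentile(q[:,2],[2,98]).round(1),"axis",s.x.round(1))
    t=q[q[:,2]>q[:,2].max()-4]; print("  top face",len(t),(t.min(0)/2+t.max(0)/2).round(1),t.mean(0).round(1))
    dd=reg&(Z>5)&(Z<12); q=W[dd]; print(" foot disc",dd.sum(),q.min(0).round(1),q.max(0).round(1))
    (cx,cy),rad=cv2.minEnclosingCircle(q[:,:2].astype(np.float32)); print("  circ",cx,cy,rad)
    # other tall items near
    for z0 in (20,):
        m=((Z>z0)&(Z<230)&(X>150)&(X<800)&(Y>-450)&(Y<500)).astype(np.uint8)
        k,lab,st,ce=cv2.connectedComponentsWithStats(m)
        for i in range(1,k):
            if st[i,4]>60: q=W[lab==i]; print("   obj",q.min(0).round(),q.max(0).round())
E
```

```text
top outer 710 [441.9 635.8] yaw(deg) -0.32 [[-0.132, -193.261]] zmax 206.5
top inner 393 [442.7 636.7] yaw(deg) -0.31 [[0.116, -56.802]] zmax 203.8
 grip 73 [453.8 242.2 133.9] zmax [129.2 138.9] axis [453.8 242.2]
  top face 19 [451.9 240.8 137.6] [452.  239.5 137.1]
 foot disc 320 [392.5 175.8   5. ] [508.3 301.6  12. ]
  circ 457.0776062011719 237.62901306152344 76.33399200439453
   obj [784. 420.  21.] [799. 500.  93.]
   obj [752. -56.  21.] [800.   6.  75.]
   obj [ 618. -450.   20.] [ 679. -419.  192.]
   obj [ 439. -209.   21.] [639. -44. 207.]
   obj [546. 283.  20.] [603. 340.  60.]
   obj [ 509. -180.   21.] [ 567. -120.   60.]
   obj [ 523. -107.   21.] [556. -73.  40.]
   obj [ 418. -450.   21.] [ 505. -395.   52.]
   obj [426. 216.  20.] [479. 266. 139.]
   obj [419. 116.  54.] [460. 154. 127.]
   obj [413. 337.  26.] [453. 372. 126.]
   obj [329. 141.  55.] [369. 179. 126.]
   obj [ 319. -402.   20.] [ 357. -366.   40.]
scene outer 1818 [445.3 638.6] yaw(deg) -0.38 [[-0.124, -195.435]] zmax 206.9
scene inner 1572 [446.1 639.4] yaw(deg) -0.41 [[0.107, -55.529]] zmax 202.7
 grip 272 [462.6 244.6 114.4] zmax [ 79.9 136.8] axis [454.6 241.1]
  top face 75 [457.7 241.2 135.6] [457.4 241.5 135.4]
 foot disc 499 [412.9 197.8   5.1] [500.6 286.   12. ]
  circ 456.3336181640625 241.9138946533203 45.13151931762695
   obj [ 623. -450.   20.] [ 685. -419.  193.]
   obj [ 419. -450.   20.] [644. -43. 207.]
   obj [331. 140.  20.] [483. 269. 138.]
   obj [421. 114.  25.] [464. 157. 125.]
   obj [755. -57.  20.] [800.   8.  73.]
   obj [416. 335.  24.] [458. 378. 125.]
   obj [553. 284.  20.] [609. 341.  60.]
   obj [750. 255.  20.] [792. 292.  24.]
```

```bash
python3 -m inch '[[0,0,0.035,0,0,-0.8,1],[0,0,0.035,0,0,-0.8,1],[0,0,0,0,0,-0.8,1],[0,0,0,0,0,-0.8,1],[0,0,0,0.6,-0.8,0,1],[0,0,0,0.6,-0.8,0,1],[0,0,0,0.6,-0.8,0,1],[0,0,0,0.6,-0.8,0,1]]' 30
```

```text
clock: 0.77
eef_pos: [197.6, -528.5, 302.8]
tcp_rot: [-3.141, 0.0, 0.001]
contact_force: [1.3, -0.1, -0.6]
opening: -0.0
grasp_force: 0.0
```

```bash
python3 -m inch '[[0,0,0,0.6,-1,0,1],[0,0,0,0.6,-1,0,1],[0,0,0,0.6,-1,0,1],[0,0,0,0.6,-1,0,1],[0,0,0,0.6,-1,0,1],[0,0,0,0.6,-1,0,1],[0,0,0,0.6,-1,0,1],[0,0,0,0.6,-1,0,1]]'
```

```text
clock: 1.43
eef_pos: [317.2, -327.9, 303.0]
tcp_rot: [-3.141, 0.0, 0.002]
contact_force: [0.9, -0.8, 0.5]
opening: -0.0
grasp_force: 0.0
```

```bash
python3 -m inch '[[0,0,0,0.56,-0.92,0,1],[0,0,0,0.56,-0.92,0,1],[0,0,0,0.56,-0.92,0,1],[0,0,0,0.56,-0.92,0,1],[0,0,0,0.56,-0.92,0,1],[0,0,0,0.56,-0.92,0,1],[0,0,0,0.56,-0.92,0,1],[0,0,0,0.56,-0.92,0,1]]'; python3 -m inch '[[0,0,0,0.56,-0.92,0,1],[0,0,0,0.56,-0.92,0,1],[0,0,0,0.56,-0.92,0,1],[0,0,0,0.56,-0.92,0,1],[0,0,0,0.56,-0.92,0,1],[0,0,0,0.56,-0.92,0,1],[0,0,0,0.56,-0.92,0,1],[0,0,0,0.56,-0.92,0,1]]'
```

```text
clock: 2.1
eef_pos: [428.9, -143.8, 303.0]
tcp_rot: [-3.142, 0.0, 0.002]
contact_force: [0.8, 0.0, -0.5]
opening: 0.001
grasp_force: 0.0
clock: 2.77
eef_pos: [540.5, 40.4, 302.9]
tcp_rot: [3.141, 0.001, 0.002]
contact_force: [0.0, -0.5, 0.5]
opening: -0.003
grasp_force: 0.0
```

```bash
python3 -m inch '[[0,0,0,0,0,0.9,1],[0,0,0,0,0,0.9,1],[0,0,0,0,0,0.9,1],[0,0,0,0,0,0.9,1],[0,0,0,0,0,0.96,1],[0,0,0,0,0.7,0,1],[0,0,0,0,0.7,0,1],[0,0,0,0,0.7,0,1]]'; python3 -m inch '[[0,0,0,0,0.3,0,1],[0,0,0,0,0.3,0,1],[0,0,0,0,0.33,0,1],[0,0,0,0,0.33,0,1],[0,0,0,0,0.33,0.05,1],[0,0,0,0,0.33,0.05,1],[0,0,0,0,0.32,0.13,1],[0,0,0,0,0.32,0.13,1]]'
```

```text
clock: 3.43
eef_pos: [539.7, -13.8, 188.2]
tcp_rot: [-3.142, 0.002, 0.003]
contact_force: [0.9, 0.4, -0.8]
opening: 0.004
grasp_force: 0.0
clock: 4.1
eef_pos: [541.2, -79.0, 181.6]
tcp_rot: [3.14, -0.002, 0.003]
contact_force: [-5.1, -4.3, 17.2]
opening: 0.005
grasp_force: 8.8
```

```bash
python3 - <<'E'
from h import *
f=grab_frame("scene"); px=f["pixels"][60:260,180:460]; cv2.imwrite("pics/s2.png",cv2.resize(cv2.cvtColor(px,cv2.COLOR_RGB2BGR),None,fx=2.8,fy=2.8,interpolation=3)); print(r.sense()["contact_force"])
E
```

```text
[-4.17760615 -6.60757527 14.71623113]
```

View pics/s2.png

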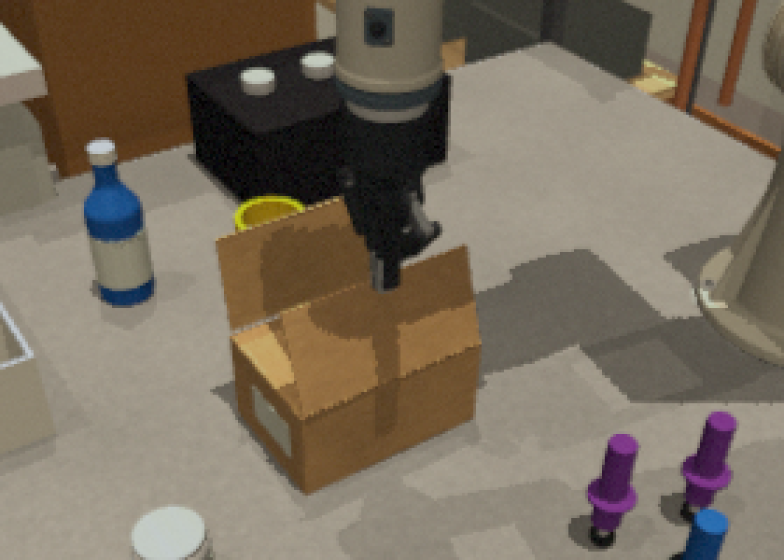

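```bash
python3 -m inch '[[0,0,0,0,0,-0.5,1],[0,0,0,0,0,-0.5,1],[0,0,0,0,0.34,0.26,1],[0,0,0,0,0.25,0.19,1],[0,0,0,0,0.24,0.19,1],[0,0,0,0,0.24,0.18,1]]'; python3 -m inch '[[0,0,0,0,0.28,0.36,1],[0,0,0,0,0.28,0.37,1],[0,0,0,0,0.18,0.42,1],[0,0,0,0,0.17,0.43,1],[0,0,0,0,0.06,0.4,1]]'
```

```text
clock: 4.65
eef_pos: [539.8, -104.9, 183.2]
tcp_rot: [-3.141, 0.002, 0.002]
contact_force: [0.0, 0.1, 0.0]
opening: 0.002
grasp_force: 0.0
clock: 5.07
eef_pos: [540.2, -129.0, 133.6]
tcp_rot: [-3.141, 0.001, 0.001]
contact_force: [-0.1, 0.2, 0.7]
opening: 0.0
grasp_force: 0.0
```

```bash
python3 -m inch '[[0,0,0,0,0,0.2,1],[0,0,0,0,0,0.1,1],[0,0,0,0,0,0.06,1]]'; python3 - <<'E'
from h import *
f=grab_frame("scene"); px=f["pixels"][60:260,180:460]; cv2.imwrite("pics/s3.png",cv2.resize(cv2.cvtColor(px,cv2.COLOR_RGB2BGR),None,fx=2.8,fy=2.8,interpolation=3))
W=cloud(f);X,Y,Z=W[...,0],W[...,1],W[...,2]
for x0 in (455,615):
  for y in range(-155,-55,15):
    m=(abs(X-x0)<12)&(abs(Y-y)<6)&(Z>70)&(Z<150); print(x0,y,m.sum(),np.median(Z[m]).round(1) if m.any() else None)
E
```

```text
clock: 5.32
eef_pos: [540.5, -128.2, 125.7]
tcp_rot: [-3.141, 0.001, 0.002]
contact_force: [-0.6, 0.4, 2.2]
opening: 0.002
grasp_force: 0.0
455 -155 0 None
455 -140 0 None
455 -125 0 None
455 -110 0 None
455 -95 0 None
455 -80 0 None
455 -65 84 133.0
615 -155 25 100.0
615 -140 25 100.3
615 -125 17 100.9
615 -110 11 100.3
615 -95 3 99.6
615 -80 0 None
615 -65 125 131.1
```

View pics/s3.png

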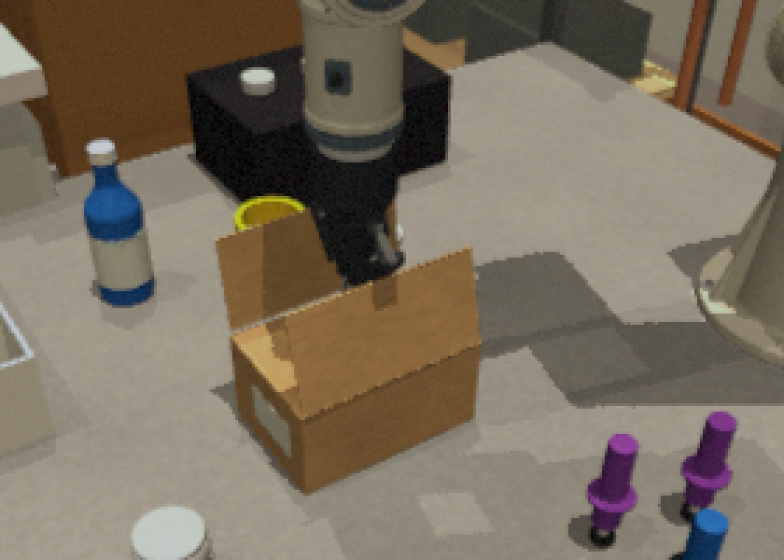

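The finger slipped over the flap's free edge: the flap still stands at about 70° and the fingertip is inside, beyond it. I'll back out and push again lower on the flap.

```bash
python3 -m inch '[[0,0,0,0,-0.1,-0.9,1],[0,0,0,0,-0.1,-0.9,1],[0,0,0,0,0,-0.9,1],[0,0,0,0,0,-0.9,1],[0,0,0,0,0,-0.9,1],[0,0,0,0,-0.9,0,1],[0,0,0,0,-0.9,0,1],[0,0,0,0,-0.9,0,1]]'; python3 -m inch '[[0,0,0,0,-0.6,0,1],[0,0,0,0,0,0,1]]'; python3 - <<'E'
from h import *
f=grab_frame("scene")
W=cloud(f);X,Y,Z=W[...,0],W[...,1],W[...,2]
m=(abs(X-540)<98)&(Y<-50)&(Y>-180)&(Z>107)&(Z<203); q=W[m]
print(len(q),np.percentile(q[:,2],99),np.polyfit(q[:,2]-101.5,q[:,1],1), q.min(0),q.max(0))
E
```

```text
clock: 6.03
eef_pos: [540.8, -55.1, 239.9]
tcp_rot: [3.142, -0.002, 0.001]
contact_force: [0.6, 0.3, 0.2]
opening: 0.004
grasp_force: 0.0
clock: 6.2
eef_pos: [540.5, -38.3, 239.4]
tcp_rot: [-3.141, -0.001, 0.004]
contact_force: [-1.1, -0.2, 0.6]
opening: -0.001
grasp_force: 0.0
2315 198.7645067175843 [ -0.25223329 -55.64339036] [443.92211345 -83.58762149 107.00312133] [637.99540131 -53.93937422 201.02450316]
```

```bash
python3 - <<'E'
from h import *
f=grab_frame("scene");W=cloud(f);X,Y,Z=W[...,0],W[...,1],W[...,2]
e=r.sense()["eef_pos"];print(e)
m=(abs(X-540)<60)&(abs(Y+38)<60)&(Z>205)&(Z<330)
for a in range(206,300,8):
    q=W[m&(Z>=a)&(Z<a+8)]
    if len(q)>3: print(a,len(q),"x",q[:,0].min().round(),q[:,0].max().round(),"y",q[:,1].min().round(),q[:,1].max().round())
px=f["pixels"][20:170,240:400]; cv2.imwrite("pics/s4.png",cv2.resize(cv2.cvtColor(px,cv2.COLOR_RGB2BGR),None,fx=4,fy=4,interpolation=3))
E
```

```text
[540.58467413 -40.52690507 239.14473422]
246 14 x 531.0 551.0 y -45.0 -32.0
254 31 x 534.0 552.0 y -45.0 -25.0
262 35 x 533.0 552.0 y -46.0 -25.0
270 37 x 535.0 552.0 y -47.0 -24.0
278 27 x 534.0 553.0 y -47.0 -25.0
286 23 x 531.0 554.0 y -68.0 -10.0
294 87 x 529.0 555.0 y -75.0 -4.0
```

View pics/s4.png

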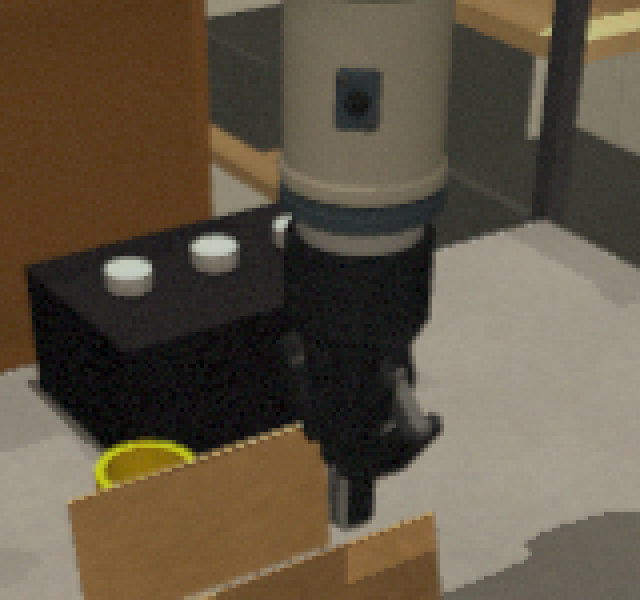

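```bash
python3 - <<'E'
from h import *
f=grab_frame("scene");W=cloud(f)
T=np.linalg.inv(np.array(f["cam_to_world"]));fl=200/np.tan(np.radians(f["vertical_fov"])/2)
for z in (217,239,260): 
    p=T[:3,:3]@[540,-40,z]+T[:3,3]; print(z,p[0]/p[2]*fl+f["cx"],p[1]/p[2]*fl+f["cy"])
for v in range(134,160,2): print(v,W[v,324:332:3].round().tolist(), f["pixels"][v,327].tolist())
E
```

```text
217 326.63136063717275 161.32535199415506
239 326.9080265565157 153.54545158466578
260 327.18116080487056 145.8648624623482
134 [[552.0, -37.0, 297.0], [551.0, -26.0, 302.0], [547.0, -22.0, 302.0]] [20, 17, 19]
136 [[553.0, -35.0, 293.0], [553.0, -23.0, 299.0], [553.0, -14.0, 304.0]] [24, 25, 25]
138 [[550.0, -39.0, 285.0], [551.0, -26.0, 292.0], [555.0, -11.0, 301.0]] [20, 21, 24]
140 [[551.0, -38.0, 281.0], [546.0, -33.0, 281.0], [550.0, -16.0, 292.0]] [26, 26, 29]
142 [[552.0, -37.0, 276.0], [547.0, -31.0, 278.0], [542.0, -27.0, 278.0]] [22, 22, 20]
144 [[551.0, -37.0, 270.0], [547.0, -31.0, 273.0], [542.0, -26.0, 273.0]] [24, 26, 25]
146 [[551.0, -38.0, 265.0], [546.0, -32.0, 266.0], [541.0, -27.0, 267.0]] [24, 26, 26]
148 [[551.0, -36.0, 260.0], [548.0, -30.0, 263.0], [540.0, -29.0, 261.0]] [28, 29, 26]
150 [[551.0, -36.0, 255.0], [549.0, -28.0, 259.0], [541.0, -27.0, 257.0]] [31, 32, 26]
152 [[338.0, -336.0, 0.0], [544.0, -34.0, 248.0], [321.0, -323.0, 1.0]] [118, 112, 100]
154 [[348.0, -322.0, 4.0], [335.0, -322.0, -2.0], [499.0, -83.0, 198.0]] [163, 151, 133]
156 [[351.0, -317.0, -1.0], [511.0, -79.0, 199.0], [502.0, -78.0, 195.0]] [119, 89, 50]
158 [[520.0, -79.0, 196.0], [510.0, -80.0, 192.0], [502.0, -79.0, 189.0]] [142, 106, 63]
```

The closed fingertip in the depth image is at z≈246 with the TCP at 239. That is 7 mm behind the TCP, not 22 mm ahead, which explains the slip. I'll repeat the push with this measured tip.

```bash
python3 -m inch '[[0,0,0,0,0,0.96,1],[0,0,0,0,0,0.96,1],[0,0,0,0,0,0.96,1],[0,0,0,0,0.6,0,1],[0,0,0,0,0.56,0,1],[0,0,0,0,0.36,0.15,1],[0,0,0,0,0.36,0.15,1]]'; python3 - <<'E'
from h import *
f=grab_frame("scene");W=cloud(f);X,Y,Z=W[...,0],W[...,1],W[...,2]
for x0 in (460,620):
  m=(abs(X-x0)<20)&(Y<-50)&(Y>-180)&(Z>107)&(Z<203); q=W[m]
  print(len(q),np.percentile(q[:,2],99),np.polyfit(q[:,2]-101.5,q[:,1],1))
E
```

```text
clock: 6.93
eef_pos: [540.7, -89.4, 159.1]
tcp_rot: [3.141, -0.001, 0.001]
contact_force: [-0.0, 0.2, 0.3]
opening: 0.002
grasp_force: 0.1
405 186.43039686450783 [ -0.62120202 -54.99505826]
583 185.86224021016648 [ -0.63067402 -55.56330378]
```

```bash
python3 -m inch '[[0,0,0,0,0.26,0.23,1],[0,0,0,0,0.26,0.23,1],[0,0,0,0,0.24,0.31,1],[0,0,0,0,0.24,0.31,1],[0,0,0,0,0.15,0.36,1],[0,0,0,0,0.15,0.36,1],[0,0,0,0,0.05,0.28,1],[0,0,0,0,0.05,0.2,1]]'; python3 - <<'E'
from h import *
f=grab_frame("scene");W=cloud(f);X,Y,Z=W[...,0],W[...,1],W[...,2]
for x0 in (460,620):
  m=(abs(X-x0)<20)&(Y<-50)&(Y>-150)&(Z>90)&(Z<150); q=W[m]
  print(len(q),np.polyfit(q[:,1]+55.5,q[:,2],1))
E
```

```text
clock: 7.65
eef_pos: [540.0, -123.0, 100.8]
tcp_rot: [-3.141, 0.001, 0.002]
contact_force: [0.3, 0.0, -0.7]
opening: -0.003
grasp_force: 0.1
338 [ -0.11101147 101.24689668]
472 [-9.86140521e-02  1.01139307e+02]
```

```bash
python3 -m inch '[[0,0,0,0,0,0.1,1],[0,0,0,0,0,0.1,1],[0,0,0,0,0,0.06,1],[0,0,0,0,0,0,1]]'; python3 - <<'E'
from h import *
f=grab_frame("scene");W=cloud(f);X,Y,Z=W[...,0],W[...,1],W[...,2]
for x0 in (460,620):
  m=(abs(X-x0)<20)&(Y<-50)&(Y>-150)&(Z>90)&(Z<150); q=W[m]
  print(len(q),np.polyfit(q[:,1]+55.5,q[:,2],1))
E
```

```text
clock: 8.03
eef_pos: [540.6, -122.8, 95.6]
tcp_rot: [-3.142, -0.0, 0.002]
contact_force: [0.4, 0.2, 0.2]
opening: 0.001
grasp_force: 0.0
312 [-4.25529363e-02  1.01019904e+02]
425 [-3.65864322e-02  1.01049747e+02]
```

```bash
python3 -m inch '[[0,0,0,0,0,0.1,1],[0,0,0,0,0,0,1],[0,0,0,0,0,-0.4,1],[0,0,0,0,0,-0.9,1],[0,0,0,0,0,-1,1],[0,0,0,0,0,-1,1],[0,0,0,0,0,-1,1],[0,0,0,0,0,-1,1]]'; python3 -m inch '[[0,0,0,0,0.6,-0.6,1],[0,0,0,0,1,0,1],[0,0,0,0,1,0,1],[0,0,0,0,1,0,1],[0,0,0,0,1,0,1],[0,0,0,0,1,0,1],[0,0,0,0,0.4,0,1]]'; python3 - <<'E'
from h import *
for n in ("scene","top"):
    f=grab_frame(n);W=cloud(f);X,Y,Z=W[...,0],W[...,1],W[...,2]
    m=(abs(X-540)<85)&(Y<-75)&(Y>-150)&(Z>80)&(Z<150); q=W[m]
    print(len(q),np.polyfit(q[:,1]+55.5,q[:,2],1))
    m=(abs(X-540)<85)&(Y<-185)&(Y>-220)&(Z>112)&(Z<209); q=W[m]
    print(" outer",len(q),np.polyfit(q[:,2]-104.5,q[:,1],1))
E
```

```text
clock: 8.75
eef_pos: [540.5, -122.9, 227.3]
tcp_rot: [3.141, -0.0, 0.002]
contact_force: [0.3, 0.2, -0.3]
opening: 0.002
grasp_force: 0.0
clock: 9.33
eef_pos: [540.8, -275.7, 241.1]
tcp_rot: [3.14, -0.001, 0.001]
contact_force: [-1.1, 0.5, -0.3]
opening: 0.002
grasp_force: 0.0
1125 [2.18367439e-03 1.03414304e+02]
 outer 1712 [-1.22981994e-01 -1.95584778e+02]
1858 [-9.41606515e-05  1.02085121e+02]
 outer 634 [-1.31909938e-01 -1.93479196e+02]
```

```bash
python3 -m inch '[[0,0,0,0,0,0.92,1],[0,0,0,0,0,0.92,1],[0,0,0,0,0,0.92,1],[0,0,0,0,-0.85,0,1],[0,0,0,0,-0.85,0,1],[0,0,0,0,-0.85,0,1],[0,0,0,0,-0.23,0,1],[0,0,0,0,-0.23,0,1]]'; python3 -m inch '[[0,0,0,0,-0.39,0.05,1],[0,0,0,0,-0.39,0.05,1],[0,0,0,0,-0.36,0.15,1],[0,0,0,0,-0.36,0.15,1],[0,0,0,0,-0.31,0.24,1],[0,0,0,0,-0.31,0.24,1],[0,0,0,0,-0.24,0.31,1],[0,0,0,0,-0.24,0.31,1]]';python3 -m inch '[[0,0,0,0,-0.15,0.36,1],[0,0,0,0,-0.15,0.36,1],[0,0,0,0,-0.05,0.3,1],[0,0,0,0,-0.05,0.26,1]]'; python3 - <<'E'
from h import *
for n in ("scene","top"):
    f=grab_frame(n);W=cloud(f);X,Y,Z=W[...,0],W[...,1],W[...,2]
    for x0 in (460,620):
      m=(abs(X-x0)<20)&(Y<-100)&(Y>-190)&(Z>80)&(Z<170); q=W[m]
      print(len(q),np.polyfit(q[:,1]+194.5,q[:,2],1))
E
```

```text
clock: 10.1
eef_pos: [540.7, -195.8, 171.9]
tcp_rot: [-3.141, -0.0, 0.004]
contact_force: [-1.1, -0.5, 0.6]
opening: -0.002
grasp_force: 0.1
clock: 10.77
eef_pos: [540.5, -132.0, 133.3]
tcp_rot: [-3.142, 0.0, 0.002]
contact_force: [0.8, -0.1, -0.5]
opening: -0.003
grasp_force: 0.1
clock: 11.1
eef_pos: [540.3, -122.5, 101.0]
tcp_rot: [-3.141, 0.001, 0.002]
contact_force: [-0.3, 0.9, -0.2]
opening: 0.001
grasp_force: 0.1
168 [3.02803870e-02 1.06578671e+02]
356 [2.58200270e-02 1.06106329e+02]
135 [2.45486382e-02 1.04493542e+02]Traceback (most recent call last):
  File "<stdin>", line 6, in <module>
    raise TypeError("expected non-empty vector for x")
TypeError: expected non-empty vector for x
```

```bash
python3 -m inch '[[0,0,0,0,0,0.07,1],[0,0,0,0,0,0,1],[0,0,0,0,0,-0.5,1],[0,0,0,0,0,-1,1],[0,0,0,0,0,-1,1],[0,0,0,0,0,-1,1],[0,0,0,0,0,-1,1],[0,0,0,0,0,-1,1]]'; python3 -m inch '[[0,0,0,0,0,-1,0],[0,0,0,0,0,-0.6,0],[0,0,0,-0.23,-0.9,0,0],[0,0,0,-0.23,-1,0,0],[0,0,0,-0.23,-1,0,0],[0,0,0,-0.23,-1,0,0],[0,0,0,-0.23,-1,0,0],[0,0,0,-0.23,-1,0,0]]'; python3 -m inch '[[0,0,0,-0.23,-1,0,0],[0,0,0,-0.23,-1,0,0],[0,0,0,-0.23,-1,0,0],[0,0,0,-0.23,-1,0,0],[0,0,0,-0.23,-1,0,0],[0,0,0,-0.23,-1,0,0],[0,0,0,-0.23,-1,0,0],[0,0,0,-0.23,-1,0,0]]'; python3 - <<'E'
from h import *
for n in ("scene","top"):
    f=grab_frame(n);W=cloud(f);X,Y,Z=W[...,0],W[...,1],W[...,2]; hsv=cv2.cvtColor(f["pixels"],cv2.COLOR_RGB2HSV)
    m=(abs(X-540)<85)&(Y<-110)&(Y>-180)&(Z>80)&(Z<150); q=W[m]
    print(n,np.polyfit(q[:,1]+194.5,q[:,2],1))
    red=((hsv[...,0]<8)|(hsv[...,0]>172))&(hsv[...,1]>140)&(abs(X-540)<100)&(abs(Y+125)<70)&(Z>95)&(Z<120)
    q=W[red]; 
    if len(q)>10: print("seal",len(q),q.mean(0).round(1),((q.min(0)+q.max(0))/2).round(1),np.ptp(q,axis=0).round())
e=r.sense()["eef_pos"]; print(e)
f=grab_frame("scene");W=cloud(f);X,Y,Z=W[...,0],W[...,1],W[...,2]; save(f,"s5.png")
m=(abs(X-e[0])<60)&(abs(Y-e[1])<90)&(Z>200)&(Z<400)
for a in range(200,350,8):
    q=W[m&(Z>=a)&(Z<a+8)]
    if len(q)>3: print(a,len(q),"x",q[:,0].min().round(),q[:,0].max().round(),"y",q[:,1].min().round(),q[:,1].max().round())
E
```

```text
clock: 11.87
eef_pos: [540.6, -122.9, 239.8]
tcp_rot: [3.141, -0.001, 0.002]
contact_force: [0.1, -0.2, -0.3]
opening: 0.003
grasp_force: 0.0
clock: 12.53
eef_pos: [505.5, 25.6, 278.6]
tcp_rot: [-3.142, -0.001, 0.001]
contact_force: [0.7, -0.4, -0.5]
opening: 1.0
grasp_force: 0.0
clock: 13.2
eef_pos: [459.2, 225.8, 278.6]
tcp_rot: [-3.141, -0.001, 0.002]
contact_force: [1.6, 1.1, -0.7]
opening: 1.002
grasp_force: 0.0
scene [2.79622238e-02 1.06209940e+02]
seal 104 [ 542.1 -128.1  108.7] [ 541.5 -127.   109.2] [42. 43.  6.]
top [3.11029420e-02 1.04860732e+02]
seal 204 [ 540.6 -124.9  107.7] [ 540.1 -125.6  108.5] [40. 42. 12.]
[458.97161443 227.31436636 278.50215771]
296 18 x 447.0 470.0 y 182.0 277.0
304 70 x 449.0 471.0 y 174.0 284.0
312 82 x 447.0 472.0 y 171.0 284.0
320 95 x 449.0 471.0 y 171.0 284.0
328 89 x 449.0 471.0 y 172.0 284.0
336 76 x 449.0 472.0 y 165.0 288.0
344 155 x 449.0 474.0 y 154.0 302.0
```

View pics/s5.png

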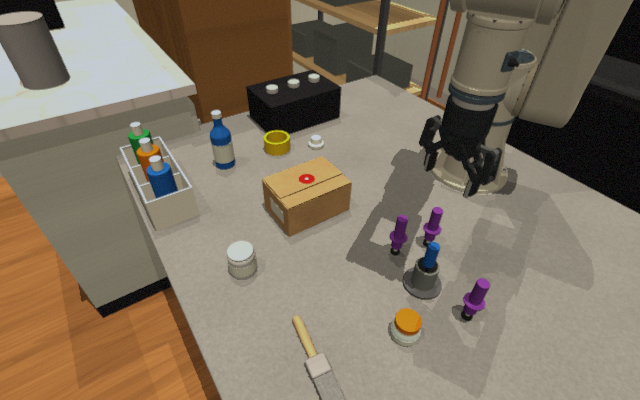

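```bash
python3 -m inch '[[0,0,0,-0.18,-0.57,0.2,0],[0,0,0,0,0,0.8,0],[0,0,0,0,0,1,0],[0,0,0,0,0,1,0],[0,0,0,0,0,1,0],[0,0,0,0,0,1,0],[0,0,0,0,0,0.8,0],[0,0,0,0,0,0,0]]'; python3 - <<'E'
from h import *
e=r.sense()["eef_pos"]; print(e)
f=grab_frame("wrist"); save(f,"w1.png")
for n in ("scene",):
    f=grab_frame(n);W=cloud(f);X,Y,Z=W[...,0],W[...,1],W[...,2]; hsv=cv2.cvtColor(f["pixels"],cv2.COLOR_RGB2HSV)
    b=(abs(X-455)<40)&(abs(Y-241)<40)&(hsv[...,0]>100)&(hsv[...,0]<125)&(hsv[...,1]>150)&(Z>78)&(Z<145); q=W[b]; print("grip top",q[:,2].max(),np.percentile(q[:,2],97))
    m=(abs(X-e[0])<40)&(abs(Y-e[1])<80)&(Z>138)&(Z<250)
    for a in range(138,200,6):
        q=W[m&(Z>=a)&(Z<a+6)]
        if len(q)>3: print(a,len(q),"x",q[:,0].min().round(),q[:,0].max().round(),"y",q[:,1].min().round(),q[:,1].max().round())
E
```

```text
clock: 14.02
eef_pos: [453.0, 236.6, 129.7]
tcp_rot: [3.139, 0.005, 0.001]
contact_force: [-1.1, -0.8, 0.6]
opening: 0.997
grasp_force: 0.0
[453.01536844 236.6242384  129.70841709]
grip top 137.35967769680133 136.69785347764966
150 8 x 446.0 461.0 y 194.0 287.0
156 24 x 445.0 465.0 y 183.0 291.0
162 45 x 443.0 466.0 y 182.0 295.0
168 41 x 444.0 465.0 y 183.0 294.0
174 46 x 442.0 466.0 y 182.0 294.0
180 40 x 446.0 467.0 y 183.0 294.0
186 39 x 443.0 466.0 y 183.0 294.0
192 31 x 445.0 467.0 y 174.0 296.0
198 78 x 442.0 468.0 y 166.0 311.0
```

View pics/w1.png

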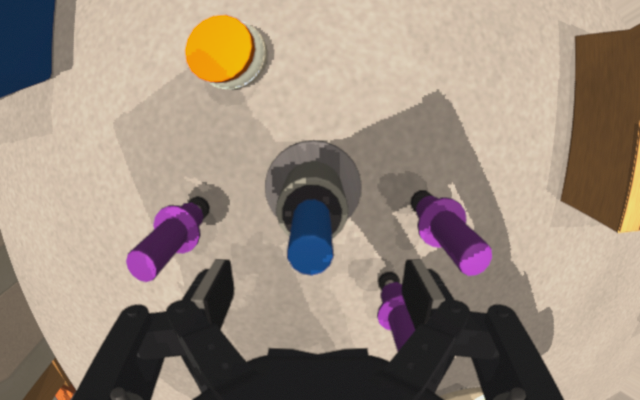

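The wrist view shows the blue grip top at (310,250), centred within a few mm between the open fingers at (215,290) and (425,290). The purple ones are clear of the fingers. I'll correct y by about 5 mm, then lower and grasp.

```bash
python3 -m inch '[[0,0,0,0.05,-0.19,0,0],[0,0,0,0,0,0.5,0],[0,0,0,0,0,0.5,0],[0,0,0,0,0,0.5,0],[0,0,0,0,0,0.48,0],[0,0,0,0,0,0,0]]' 40; python3 -m inch '[[0,0,0,0,0,0,0.5],[0,0,0,0,0,0,0.6],[0,0,0,0,0,0,0.8],[0,0,0,0,0,0,1],[0,0,0,0,0,0,1],[0,0,0,0,0,0,1]]' 40; python3 - <<'E'
from h import *
e=r.sense()["eef_pos"]
f=grab_frame("scene");W=cloud(f);X,Y,Z=W[...,0],W[...,1],W[...,2]
px=f["pixels"][150:320,330:510]; cv2.imwrite("pics/s6.png",cv2.resize(cv2.cvtColor(px,cv2.COLOR_RGB2BGR),None,fx=3.3,fy=3.3,interpolation=3))
E
```

```text
clock: 14.62
eef_pos: [456.3, 243.8, 83.3]
tcp_rot: [3.142, 0.0, 0.002]
contact_force: [-1.2, 0.5, -0.8]
opening: 1.0
grasp_force: 0.0
clock: 15.12
eef_pos: [456.5, 243.6, 84.2]
tcp_rot: [3.141, -0.001, 0.002]
contact_force: [-0.8, -2.6, 7.3]
opening: 0.293
grasp_force: 38.8
```

View pics/s6.png

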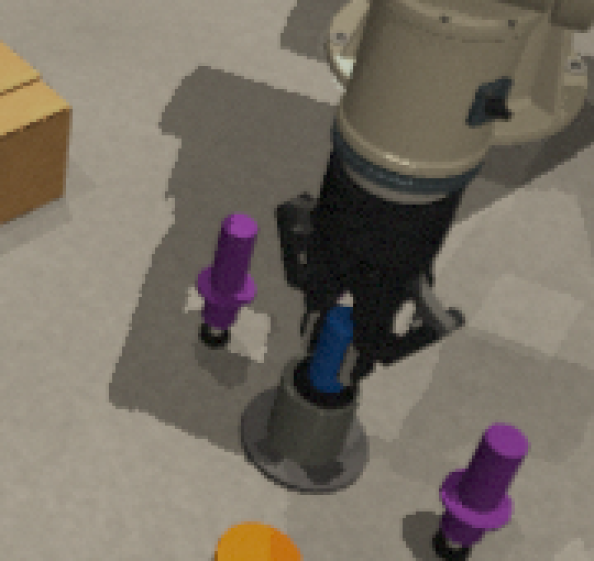

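The grip is held at an opening of 25 mm with 39 N, so I'll lift straight up.

```bash
python3 -m inch '[[0,0,0,0,0,-0.4,1],[0,0,0,0,0,-0.6,1],[0,0,0,0,0,-0.7,1],[0,0,0,0,0,-0.8,1],[0,0,0,0,0,-0.8,1],[0,0,0,0,0,-0.8,1],[0,0,0,0,0,-0.8,1],[0,0,0,0,0,-0.8,1]]' 60; python3 -m inch '[[0,0,0,0,0,-0.5,1],[0,0,0,0,0,0,1],[0,0,0,0,0,0,1]]'; python3 - <<'E'
from h import *
e=r.sense()["eef_pos"];print(e)
for n in ("scene","top"):
    f=grab_frame(n);W=cloud(f);X,Y,Z=W[...,0],W[...,1],W[...,2]; hsv=cv2.cvtColor(f["pixels"],cv2.COLOR_RGB2HSV)
    m=(abs(X-e[0])<35)&(abs(Y-e[1])<35)&(Z>130)&(Z<260)
    for a in range(130,260,6):
        q=W[m&(Z>=a)&(Z<a+6)]
        if len(q)>3: print(n,a,len(q),"x",q[:,0].min().round(),q[:,0].max().round(),"y",q[:,1].min().round(),q[:,1].max().round())
E
```

```text
clock: 15.83
eef_pos: [455.7, 243.6, 227.5]
tcp_rot: [-3.141, 0.0, 0.002]
contact_force: [-0.0, -0.1, -0.7]
opening: 0.292
grasp_force: 58.9
clock: 16.08
eef_pos: [456.2, 243.8, 239.1]
tcp_rot: [-3.141, -0.001, 0.002]
contact_force: [-0.3, -0.5, -1.9]
opening: 0.292
grasp_force: 58.9
[456.24529201 243.78788208 239.11300434]
scene 166 11 x 452.0 467.0 y 235.0 255.0
scene 172 63 x 446.0 468.0 y 233.0 256.0
scene 178 14 x 455.0 467.0 y 236.0 251.0
scene 190 11 x 462.0 468.0 y 233.0 254.0
scene 196 34 x 449.0 469.0 y 237.0 258.0
scene 202 32 x 453.0 469.0 y 233.0 257.0
scene 208 30 x 450.0 469.0 y 235.0 257.0
scene 214 8 x 461.0 469.0 y 243.0 254.0
scene 220 20 x 452.0 477.0 y 239.0 266.0
scene 226 164 x 436.0 476.0 y 222.0 266.0
scene 232 32 x 450.0 469.0 y 235.0 257.0
scene 238 27 x 459.0 469.0 y 232.0 257.0
scene 244 28 x 461.0 468.0 y 231.0 263.0
scene 250 54 x 451.0 469.0 y 220.0 268.0
scene 256 43 x 448.0 468.0 y 220.0 270.0
top 172 4 x 443.0 446.0 y 236.0 240.0
top 220 28 x 432.0 472.0 y 230.0 259.0
top 226 35 x 432.0 472.0 y 227.0 261.0
```

```bash
python3 -m inch '[[0,0,0,0.1,0.4,0,1],[0,0,0,0.2,0.7,0,1],[0,0,0,0.2,0.9,0,1],[0,0,0,0.21,0.95,0,1],[0,0,0,0.21,0.95,0,1],[0,0,0,0.21,0.95,0,1],[0,0,0,0.21,0.95,0,1],[0,0,0,0.21,0.95,0,1]]'; python3 -m inch '[[0,0,0,0.21,0.95,0,1],[0,0,0,0.21,0.95,0,1],[0,0,0,0.21,0.95,0,1],[0,0,0,0.21,0.95,0,1],[0,0,0,0.21,0.95,0,1],[0,0,0,0.21,0.95,0,1],[0,0,0,0.21,0.9,0,1],[0,0,0,0.2,0.7,0,1]]';  python3 -m inch '[[0,0,0,0.2,0.5,0,1],[0,0,0,0.1,0.2,0,1],[0,0,0,0,0,0.4,1],[0,0,0,0,0,0.4,1],[0,0,0,0,0,0,1],[0,0,0,0,0,0,1]]'
```

```text
clock: 16.85
eef_pos: [494.7, 73.1, 237.5]
tcp_rot: [3.141, 0.002, 0.002]
contact_force: [-0.8, -0.0, -1.2]
opening: 0.291
grasp_force: 59.0
clock: 17.52
eef_pos: [536.6, -109.7, 237.3]
tcp_rot: [3.141, 0.002, 0.001]
contact_force: [-0.1, 0.2, -1.2]
opening: 0.29
grasp_force: 59.1
clock: 18.02
eef_pos: [543.8, -123.8, 217.1]
tcp_rot: [-3.141, 0.003, 0.003]
contact_force: [-0.3, -0.1, -0.9]
opening: 0.292
grasp_force: 59.1
```

```bash
python3 -m inch '[[0,0,0,-0.13,0.08,0.3,1],[0,0,0,0,0,0.4,1],[0,0,0,0,0,0.3,1],[0,0,0,0,0,0,1],[0,0,0,0,0,0,1]]'; python3 - <<'E'
from h import *
print(r.sense()["eef_pos"])
f=grab_frame("scene");W=cloud(f);X,Y,Z=W[...,0],W[...,1],W[...,2]; hsv=cv2.cvtColor(f["pixels"],cv2.COLOR_RGB2HSV)
m=(abs(X-540)<30)&(abs(Y+125)<30)&(Z>112)&(Z<180)
for a in range(112,178,6):
    q=W[m&(Z>=a)&(Z<a+6)]
    if len(q)>3: print(a,len(q),"x",q[:,0].min().round(),q[:,0].max().round(),"y",q[:,1].min().round(),q[:,1].max().round())
red=((hsv[...,0]<8)|(hsv[...,0]>172))&(hsv[...,1]>140)&(abs(X-540)<100)&(abs(Y+125)<70)&(Z>95)&(Z<120); q=W[red]; print(q.min(0),q.max(0))
px=f["pixels"][120:240,240:370]; cv2.imwrite("pics/s7.png",cv2.resize(cv2.cvtColor(px,cv2.COLOR_RGB2BGR),None,fx=4.5,fy=4.5,interpolation=3))
E
```

```text
clock: 18.43
eef_pos: [541.1, -126.7, 192.7]
tcp_rot: [-3.141, 0.001, 0.002]
contact_force: [-0.3, 0.7, -0.9]
opening: 0.291
grasp_force: 59.1
[ 541.14178646 -126.72902317  192.70770502]
118 6 x 533.0 551.0 y -124.0 -114.0
124 26 x 530.0 551.0 y -137.0 -114.0
130 18 x 529.0 552.0 y -136.0 -118.0
142 6 x 531.0 552.0 y -123.0 -114.0
148 20 x 532.0 554.0 y -128.0 -112.0
154 16 x 531.0 553.0 y -127.0 -112.0
160 19 x 531.0 553.0 y -126.0 -111.0
166 13 x 532.0 553.0 y -126.0 -113.0
172 7 x 531.0 560.0 y -119.0 -105.0
[ 520.23218294 -150.05924223  105.74316764] [ 562.92456584 -105.67782781  111.48167331]
```

View pics/s7.png

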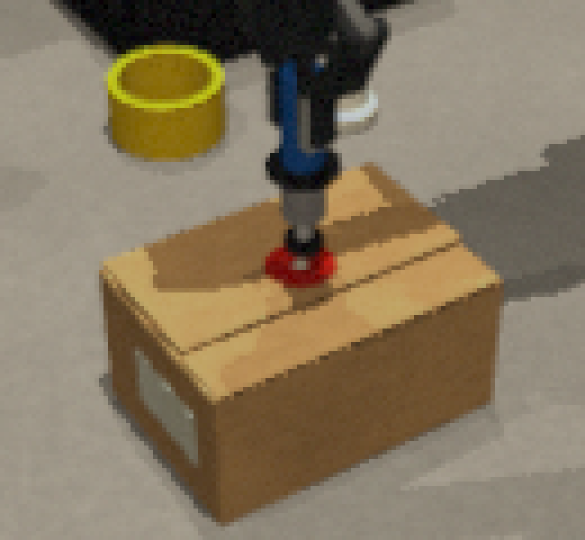

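The foot is above the seal, centred within 2 mm and upright. I'll lower it in small steps.

```bash
python3 -m inch '[[0,0,0,0,0.05,0.2,1],[0,0,0,0,0,0.2,1],[0,0,0,0,0,0.1,1],[0,0,0,0,0,0.08,1],[0,0,0,0,0,0.08,1],[0,0,0,0,0,0,1],[0,0,0,0,0,0,1]]'; python3 -m inch '[[0,0,0,0,0,0.06,1],[0,0,0,0,0,0.06,1],[0,0,0,0,0,0,1],[0,0,0,0,0,0,1]]'
```

```text
clock: 19.07
eef_pos: [541.6, -128.2, 177.1]
tcp_rot: [-3.142, -0.0, 0.002]
contact_force: [-0.7, 1.2, 1.1]
opening: 0.291
grasp_force: 59.1
clock: 19.4
eef_pos: [541.6, -128.2, 174.0]
tcp_rot: [3.142, -0.0, 0.002]
contact_force: [-0.4, 0.2, 2.4]
opening: 0.293
grasp_force: 59.1
```

```bash
python3 -m inch '[[0,0,0,0,0,0.06,1],[0,0,0,0,0,0.05,1],[0,0,0,0,0,0,1],[0,0,0,0,0,0,1],[0,0,0,0,0,0,1],[0,0,0,0,0,0,1]]'; python3 - <<'E'
from h import *
print(np.mean([r.sense()["contact_force"] for _ in range(3)],0))
f=grab_frame("scene");W=cloud(f);X,Y,Z=W[...,0],W[...,1],W[...,2]; hsv=cv2.cvtColor(f["pixels"],cv2.COLOR_RGB2HSV)
m=(abs(X-540)<30)&(abs(Y+125)<30)&(Z>109)&(Z<180)
for a in range(109,175,6):
    q=W[m&(Z>=a)&(Z<a+6)]
    if len(q)>3: print(a,len(q),"x",q[:,0].min().round(),q[:,0].max().round(),"y",q[:,1].min().round(),q[:,1].max().round())
red=((hsv[...,0]<8)|(hsv[...,0]>172))&(hsv[...,1]>140)&(abs(X-540)<100)&(abs(Y+125)<70)&(Z>95)&(Z<120); q=W[red]; print(q.min(0),q.max(0))
for x0 in (480,600):
  m=(abs(X-x0)<30)&(Y<-105)&(Y>-190)&(Z>80)&(Z<170); q=W[m]; print(np.polyfit(q[:,1]+194.5,q[:,2],1))
m=(abs(X-540)<90)&(Y>-85)&(Y<-60)&(Z>80)&(Z<170); q=W[m]; print(np.polyfit(q[:,1]+55,q[:,2],1))
E
```

```text
clock: 19.9
eef_pos: [541.6, -128.2, 171.2]
tcp_rot: [3.142, -0.0, 0.002]
contact_force: [-2.0, -0.1, 3.0]
opening: 0.285
grasp_force: 59.1
[-2.03842101 -0.06783096  3.03359347]
109 32 x 529.0 558.0 y -155.0 -96.0
115 6 x 533.0 551.0 y -126.0 -118.0
121 7 x 542.0 553.0 y -127.0 -115.0
127 19 x 534.0 553.0 y -132.0 -114.0
133 18 x 534.0 553.0 y -132.0 -113.0
139 15 x 536.0 553.0 y -131.0 -113.0
145 13 x 535.0 553.0 y -132.0 -113.0
151 8 x 530.0 560.0 y -129.0 -107.0
157 79 x 520.0 562.0 y -146.0 -106.0
163 20 x 533.0 553.0 y -132.0 -114.0
169 19 x 533.0 552.0 y -133.0 -115.0
[ 521.18451134 -149.66390565  104.35664577] [ 561.37166233 -106.30438267  116.1022507 ]
[6.42870666e-03 1.05933647e+02]
[-1.06516499e-03  1.06157266e+02]
[-2.38509554e-02  1.02793491e+02]
```

```bash
python3 -c "
from rig import r
print(r.sense()['contact_force'],r.sense()['clock']); print(r.sign_off())"
```

```text
[-1.09228483 -0.09939965  2.80552099] 19.95
the job is handed in; nothing more can be done
None
```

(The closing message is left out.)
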